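Close the glue press and lock it a quarter turn back

ROBOT

A 6-joint arm with a two-finger parallel gripper is mounted at the origin on the work surface. World frame = base frame: x ahead of the robot, y to its left, z up, the work surface at z = 0. Lengths are in m, angles in degrees, forces in N, time in s.
With the tool pointing down it reaches from about 0.4 to 0.825 m from the base axis. Payload 7 kg.
Tool frame: the origin (TCP) lies between the finger pads; the fingertips stand 22 mm ahead of it and the grasp point (between the pads) lies 3 mm ahead of it; z points along the fingers, y is the direction in which the jaws open and shut (so a half turn about z gives the same grasp; the last joint's range is limited). The gripper opens to 88 mm and grips with 3 to 60 N. Pads are 19 mm wide; open, the fingers measure 130 mm over their backs; the gripper's body (78 mm by 193 mm) begins 47 mm behind the grasp point.
Start: joints at [83.658, 20.546, 0.682, 0, -70.136, -16.507], TCP at [0.262, 0.622, 0.249] pointing down, gripper open.
Joint ranges: [-176.03, 176.03], [-82.01, 121.73], [-58.28, 71.71], [-173.87, 95.51], [-174.79, -0.11], [-173.66, 173.66]. Speed limits (degrees/s): [136.94, 136.94, 172.46, 180, 180, 180].

INTERFACE

Orientations are given as [roll, pitch, yaw] about the fixed x, y, z axes, in that order (R = Rz(yaw) Ry(pitch) Rx(roll)).
In Python, from plant import telemetry, cams, r gives the robot as it stands.
- The arm moves only by the tool carry_out, never from a script. Its argument "commands" is one flat list of numbers, 5 for each row, row after row: the shift along the world's x, y, z as a fraction of full scale, then the turn about the world's z as a fraction of full scale, then the gripper's target within -1 to 1 (shut at 1, half-way at 0, fully open at -1). In form: [x, y, z, turn, claw, x, y, z, turn, claw, ...]. A call has 1 to 8 rows; each row shifts and turns the commanded pose from where the row before left it; what a row does not reach is not made up. Full scale, the value 1, is 0.04 m for a shift and 4 degrees for a turn. A row lasts 1/10 s, in which the tool goes at most 50 mm and 8.59 degrees, less where a joint would pass 70% of its speed; a pose out of reach is approached as far as the arm can. A call with a number of a shift or a turn outside -1 to 1 is refused whole. A call with a gripper value outside its range is refused whole. The fingers move at their own pace and stop on an object; "grip_force" is the grip in N (left out, the last holds). Time passes only in rows, so rows that do not move let the fingers close. It gives the time, the measured TCP pose, the force and the opening at its end, in the units of the state.
- telemetry.get_state(): the state, without advancing time (a new reading comes with each control period).
- cams.capture(name): name is "scene" or "top" or "wrist"; returns a dict with "frame" (400x640x3 uint8, red, green, blue), "camera_matrix" (3x3 intrinsics, pixels), "camera_from_world" (4x4, takes a point from world to camera coordinates); the wrist camera has in their place "mount" (4x4, takes a point from camera to tool coordinates, whose origin is the TCP and whose axes are the flange's). Camera axes: x right, y down, z forward; pixel columns grow to the right and rows downward; lengths in m; the calibration is good to about 2 mm. A picture is of the moment at which its call begins: read the wrist's pose just before it. There is no depth.
- r.close_job(): hands the job in, once; it reports no verdict.
The state is a dict: "time_s": time; "joints": joint angles; "qd": joint speeds; "joint_torque": joint torques, N m; "tcp_pos": TCP position; "eef_rot": TCP orientation; "contact_force": force on the tool from outside, world axes, zero at the start; "moment": the same for the moment, N m; "gripper_width": finger opening in m.
Only numpy, scipy, OpenCV 4.12 (cv2) and the standard library are available. Lean on these libraries where they do the work, as an engineer would, in place of code of your own. Each camera call takes 0.05 s, during which the arm holds its last target. There are 200 camera calls.

TASK

The handwheel of the little screw press is locked by its slide bolt. Draw the bolt out, crank the wheel clockwise (seen from above) until you feel the press reach its stop, then back it off a quarter turn so that the boards are not squeezed dry, and push the bolt fully home in the notch that is then in front of it. Leave the bottles, the tin and the sanding block round the press standing where they are.

Things in the scene. Friction and masses are not known exactly. Their poses are not given: they have to be found in the camera images.
- press: Screw press fixed to the bench, place and heading vary: grey base 260 x 170 x 20 mm, two columns, grey cross beam 50 mm wide with its top 142 mm above the bench, reaching 185 mm to the bolt's side. Origin: centre of the base's underside; z up, the wheel's axis. Its +x points from the wheel along the beam to the slide bolt (within 83 degrees of straight away from the robot).
- wheel_center (a point): Centre of the handwheel, on its axis, 160 mm above the bench. Dark steel wheel, 172 mm across, from 146 to 159 mm above the bench, with four notches about 33 mm wide in its rim, 90 degrees apart, and an upright crank grip on it. Its height stays. The screw's end stands up in its middle, 20 mm across, at most 180 mm above the bench.
- wheel (a joint): Wheel angle in rad, growing clockwise seen from above (closing). About 0 at the start (within 0.07), a notch in front of the bolt; rigid stop at 9.425, one and a half turns on. A notch faces the bolt at every multiple of 1.571; the bolt enters within about 0.1 of it. Turning takes 2 to 3 N at the crank grip; it stays where left.
- crank_grip (a point): Crank grip: upright black cylinder 26 mm across on the wheel, 60 mm from its axis, from 160 to 223 mm above the bench; this point is on its axis at 204 mm. It spins freely on its pin, so it can be held with a constant heading while it goes round. At wheel angle 0 it lies 135 degrees clockwise, seen from above, from the bolt's direction.
- bolt (a joint): Travel of the lock bolt outwards, away from the wheel's axis along the press's +x, in m: 0 fully home in the notch (it starts between 0 and 0.004), 0.040 fully drawn. The wheel is free beyond 0.018. It takes about 3 N to slide and stays where left.
- bolt_grip (a point): The bolt's pull: upright steel cylinder 20 mm across on the flat bolt (14 mm wide, top 158 mm above the bench; its guide is 31 mm wide, two straps over it top out at 163 mm, 21 mm before the pull when home and 19 mm behind it when drawn). Pull's top 208 mm above the bench; this point is on its axis at 190 mm. It stands 118 mm from the wheel's axis when home, 158 mm drawn.
- glue_bottle: Bystander: white bottle, 64 mm across, 215 mm tall, standing beside the bolt's end of the press. Origin: centre of its foot.
- oil_bottle: Bystander: amber bottle, 64 mm across, 200 mm tall, standing beside the bolt's end of the press. Origin: centre of its foot.
- wax_tin: Bystander: pale tin, 84 mm across, 105 mm tall, standing beside the press's base. Origin: centre of its foot.
- sanding_block: Bystander: brown wooden block with a cork sole, 130 x 70 x 40 mm, lying along its x beside the press's base. Origin: centre of its underside.

How it is judged:
By the outcome, as a careful person would: the job done as asked, in the order asked, and still so for the second after the job is handed in, with the robot touching nothing.
It also fails if it takes over 72 s, if anything falls off the work surface, if the arm or the gripper's body presses on something with over 40 N, if the wrist force passes 120 N, or if a joint passes its speed limit or range.

## Working session

There is one attempt and no reset: what is moved stays moved. The work goes in short steps, Python scripts to look and compute and a tool call to move; the robot and the scene stay as the last step left them, time stands still between calls to the robot, and variables do not carry over. Pictures are saved under pics/ and viewed, about 8 in all and at most 12, crops included, and the job is handed in when it is done.

Besides the shell and the picture viewer there is one more tool, called after "Emit:" as a command line: name --argument value ..., lists and objects as JSON in quotes. carry_out: Moves the arm, as the interface text tells. Shift numbers are shares of 0.04 m and turn numbers shares of 4 degrees, none past 1 either way. Its arguments: {"type":"object","properties":{"commands":{"type":"array"},"grip_force":{"type":"number"}},"required":["commands"]}

```bash
mkdir -p pics; ls
cat > h.py <<'E'
import numpy as np, cv2
from plant import telemetry, cams, r
def snap(n,f):
    c=cams.capture(n); cv2.imwrite('pics/'+f,c['frame'][:,:,::-1]); np.savez('pics/'+f+'.npz',**{k:v for k,v in c.items() if isinstance(v,np.ndarray)}); return c
def ray(c,u,v,z):
    K=np.array(c['camera_matrix']);T=np.array(c['camera_from_world']);R=T[:3,:3];o=-R.T@T[:3,3]
    d=R.T@np.linalg.solve(K,[u,v,1]);return o+d*(z-o[2])/d[2]
def proj(c,p):
    K=np.array(c['camera_matrix']);T=np.array(c['camera_from_world']);q=K@(T[:3,:3]@np.array(p)+T[:3,3]);return q[:2]/q[2]
E
python3 - <<'E'
from h import *
s=telemetry.get_state();print(s)
a=snap('top','top0.png');b=snap('scene','sc0.png')
print(a['camera_matrix'],a['camera_from_world'])
E
```

```text
pics
{'time_s': 0.0, 'joints': array([ 8.36568710e+01,  2.05909073e+01,  6.34725362e-01, -2.07146683e-02,
       -7.01363764e+01, -1.65083531e+01]), 'qd': array([-0.08743702,  0.00688611, -0.06667099,  0.03910878,  0.03239313,
        0.08195676]), 'joint_torque': array([ 7.34117912e-04, -5.82710373e+01,  2.93064415e+01,  6.99800581e+00,
        6.95346709e-03, -1.59070282e-04]), 'tcp_pos': array([0.26195918, 0.6216059 , 0.24763398]), 'eef_rot': array([ 1.79905723e+02, -7.63303463e-03, -2.28585301e+01]), 'contact_force': array([ 0.20370671, -0.96335078,  0.2321091 ]), 'moment': array([ 0.02830481, -0.04303967, -0.00076833]), 'gripper_width': 0.08797058042051394}
[[374.64492935   0.         322.28908713]
 [  0.         374.64492935 206.24102014]
 [  0.           0.           1.        ]] [[ 0.02286323 -0.99961296  0.01584917  0.01620593]
 [-0.9992253  -0.02335657 -0.0316744   0.54071084]
 [ 0.03203232 -0.01511271 -0.99937257  0.82868009]
 [ 0.          0.          0.          1.        ]]
```

View pics/top0.png

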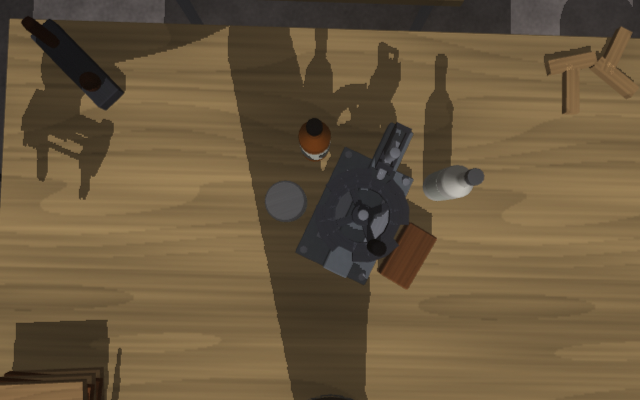

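View pics/sc0.png

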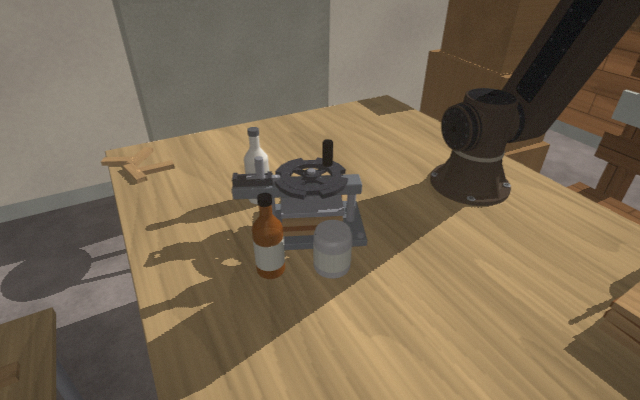

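The top view shows the press with the wheel hub near (363,214), the black crank grip near (376,247) and the bolt's end near (395,145). The oil bottle is at (314,137), the glue bottle at (455,183), the tin at (286,201) and the block at (407,256). I'll enlarge the press.

Run:
```python
import cv2
a=cv2.imread('pics/top0.png')[105:295,270:490]
a=cv2.convertScaleAbs(cv2.resize(a,None,fx=3.1,fy=3.1,interpolation=cv2.INTER_CUBIC),alpha=1.8,beta=15)
for i in range(0,220,20): cv2.putText(a,str(270+i),(int(i*3.1),10),0,.35,(0,255,255));cv2.line(a,(int(i*3.1),12),(int(i*3.1),18),(0,255,255))
for i in range(0,190,20): cv2.putText(a,str(105+i),(0,int(i*3.1)+4),0,.35,(0,255,255))
cv2.imwrite('pics/top0z.png',a)
```

```text
(no output)
```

View pics/top0z.png

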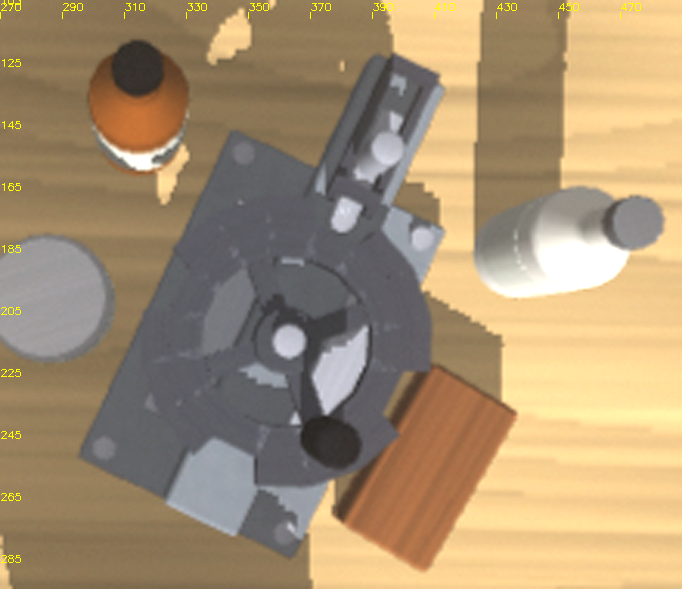

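Run:
```python
from h import *
a=dict(np.load('pics/top0.png.npz'))
f=lambda x,y:(270+x/3.1,105+y/3.1)
w=ray(a,*f(289,341),.178);b=ray(a,*f(388,149),.208);g=ray(a,*f(337,445),.223)
print(w,b,g)
d=b-w;print('bolt',np.hypot(*d[:2]),np.degrees(np.arctan2(d[1],d[0])))
e=g-w;print('crank',np.hypot(*e[:2]),np.degrees(np.arctan2(e[1],e[0])))
for n,x,y,z in [('c1',234,131,.02),('c2',79,457,.02),('c3',297,558,.02),('beamL',378,53,.142),('beamR',443,88,.142),('oilcap',137,66,.2),('gluecap',635,222,.215),('tin',43,298,.105),('b1',436,366,.04),('b2',517,413,.04),('b3',424,571,.04),('b4',333,517,.04)]:
    print(n,ray(a,*f(x,y),z)[:2].round(3))
```

```text
[ 0.52083918 -0.04208438  0.178     ] [ 0.62790419 -0.09111074  0.208     ] [ 0.46528146 -0.06326985  0.223     ]
bolt 0.11775609905732051 -24.603618802600952
crank 0.0594599479793708 -159.1269725457631
c1 [ 0.672 -0.02 ]
c2 [0.437 0.085]
c3 [ 0.369 -0.07 ]
beamL [ 0.699 -0.098]
beamR [ 0.678 -0.138]
oilcap [0.672 0.049]
gluecap [ 0.59  -0.226]
tin [0.545 0.106]
b1 [ 0.507 -0.162]
b2 [ 0.476 -0.219]
b3 [ 0.366 -0.156]
b4 [ 0.401 -0.092]
```

Heading is about -24.4° and the centre about (0.521, -0.043). The bolt reads 117.8 mm out and the crank 59.5 mm out at -159°, which agree with the given sizes. I'll move above the bolt pull, raising the tool first.

Emit:
carry_out --commands '[0.2,-0.4,0.8,-0.4,-1,0.5,-1,0.8,0,-1,0.5,-1,0,0,-1,0.5,-1,0,0,-1,0.5,-1,0,0,-1,0.5,-1,0,0,-1,0.5,-1,0,0,-1,0.5,-1,0,0,-1]' --grip_force 25

```text
time_s: 0.9
tcp_pos: [0.4086, 0.3278, 0.3095]
eef_rot: [180.0, 0.0, -24.4]
contact_force: [1.5, 0.4, 1.4]
gripper_width: 0.0877
```

Emit:
carry_out --commands '[0.5,-1,0,0,-1,0.5,-1,0,0,-1,0.5,-1,0,0,-1,0.5,-1,0,0,-1,0.5,-1,0,0,-1,0.5,-1,0,0,-1,0.5,-1,0,0,-1,0.5,-1,0,0,-1]'

```text
time_s: 1.7
tcp_pos: [0.5686, 0.0078, 0.3095]
eef_rot: [180.0, 0.0, -24.4]
contact_force: [0.6, -0.1, 0.1]
gripper_width: 0.0871
```

Emit:
carry_out --commands '[0.6,-0.8,0,0,-1,0.6,-0.8,0,0,-1,0.5,-0.8,0,0,-1,0,0,0,0,-1,0,0,0,0,-1]'

```text
time_s: 2.2
tcp_pos: [0.6362, -0.0873, 0.3084]
eef_rot: [179.9, 0.1, -24.6]
contact_force: [-0.3, 0.6, -1.1]
gripper_width: 0.0879
```

```bash
cat >> h.py <<'E'
from scipy.spatial.transform import Rotation as Ro
def wsnap(f):
    s=telemetry.get_state(); c=dict(snap('wrist',f)); W=np.eye(4); W[:3,:3]=Ro.from_euler('xyz',s['eef_rot'],degrees=True).as_matrix(); W[:3,3]=s['tcp_pos']
    c['camera_from_world']=np.linalg.inv(W@np.array(c['mount'])); np.savez('pics/'+f+'.npz',camera_matrix=c['camera_matrix'],camera_from_world=c['camera_from_world']); return c
E
python3 - <<'E'
from h import *
c=wsnap('w1.png')
for n,p in dict(pull=(.628,-.0915,.208),screw=(.521,-.043,.178),crank=(.465,-.064,.223)).items(): print(n,proj(c,p).round(1))
E
```

```text
pull [324.5 211.6]
screw [323.1 306.7]
crank [367.6 373.5]
```

View pics/w1.png

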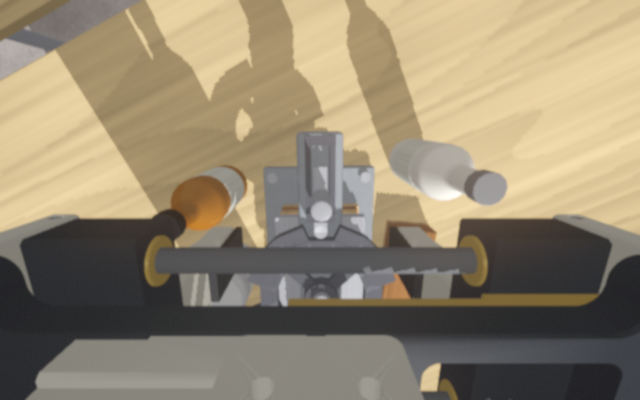

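The wrist view shows the pull's top at about (320.5,211), against a predicted (324.5,211.6), with the beam running straight up the picture.

Run:
```python
from h import *
c=dict(np.load('pics/w1.png.npz'));print(ray(c,320.5,211,.208))
# beam edges heading at z .142: left edge x 297->?, right
L=[ray(c,*q,.142)[:2] for q in [(297,133),(343,133)]];print(L, np.degrees(np.arctan2(*(L[1]-L[0])[::-1]))+90)
```

```text
[ 0.62999807 -0.08852141  0.208     ]
[array([ 0.6989011 , -0.09386904]), array([ 0.67892938, -0.13763295])] -24.52965043207128
```

Emit:
carry_out --commands '[-0.19,-0.05,-0.7,0,-1,0,0,-0.8,0,-1,0,0,-0.8,0,-1,0,0,-0.6,0,-1,0,0,0,0,1,0,0,0,0,1,0,0,0,0,1,0,0,0,0,1]' --grip_force 25

```text
time_s: 3.05
tcp_pos: [0.6295, -0.0881, 0.1956]
eef_rot: [-179.9, -0.1, -24.4]
contact_force: [-0.0, 1.1, -0.2]
gripper_width: 0.0611
```

Emit:
carry_out --commands '[0,0,0,0,1,0,0,0,0,1,0,0,0,0,1,0,0,0,0,1]'

```text
time_s: 3.45
tcp_pos: [0.6287, -0.0885, 0.1937]
eef_rot: [-180.0, -0.0, -24.5]
contact_force: [0.4, 0.1, -0.2]
gripper_width: 0.0297
```

Emit:
carry_out --commands '[0,0,0,0,1,0,0,0,0,1,0,0,0,0,1,0,0,0,0,1]'

```text
time_s: 3.85
tcp_pos: [0.6284, -0.0891, 0.1936]
eef_rot: [179.9, 0.0, -24.5]
contact_force: [-0.7, -5.3, 1.2]
gripper_width: 0.019
```

Emit:
carry_out --commands '[0.18,-0.08,0,0,1,0.18,-0.08,0,0,1,0.18,-0.08,0,0,1,0.18,-0.08,0,0,1,0.14,-0.07,0,0,1,0,0,0,0,1]'

```text
time_s: 4.45
tcp_pos: [0.6634, -0.1046, 0.1937]
eef_rot: [180.0, -0.0, -24.5]
contact_force: [-1.0, -6.2, 0.6]
gripper_width: 0.0195
```

Emit:
carry_out --commands '[0.05,-0.02,0,0,1,0,0,0,0,1,0,0,0,0,-1,0,0,0,0,-1,0,0,0,0,-1,0,0,0.4,0,-1,0,0,1,0,-1,0,0,1,0,-1]'

```text
time_s: 5.25
tcp_pos: [0.6649, -0.1043, 0.29]
eef_rot: [180.0, 0.1, -24.4]
contact_force: [1.1, 0.2, 0.9]
gripper_width: 0.062
```

Emit:
carry_out --commands '[0,0,0.35,0,-1,-1,0.2,0,0,-1,-1,0.2,0,0,-1,-1,0.2,0,0,-1,-1,0.2,0,0,-1,-1,0.25,0,0,-1,0,0,0,0,-1,0,0,0,0,-1]'

```text
time_s: 6.05
tcp_pos: [0.4648, -0.0623, 0.3045]
eef_rot: [-179.9, -0.1, -24.4]
contact_force: [1.4, 0.3, 0.2]
gripper_width: 0.0877
```

Run:
```python
from h import *
print(telemetry.get_state()['tcp_pos'])
c=wsnap('w2.png');a=snap('top','top1.png')
f=lambda n,p,c=c:print(n,proj(c,p).round(1))
f('crank',(.465,-.064,.223));f('pull drawn top',(.6653,-.1065,.208),a);f('pull home top',(.629,-.090,.208),a)
A=a['frame'][100:290,270:490,::-1];A=cv2.convertScaleAbs(cv2.resize(A,None,fx=1.7,fy=1.7),alpha=1.6,beta=10)
W=cv2.resize(c['frame'][150:400,140:500,::-1],None,fx=1.1,fy=1.1)
o=np.zeros((max(A.shape[0],W.shape[0]),A.shape[1]+W.shape[1],3),np.uint8);o[:A.shape[0],:A.shape[1]]=A;o[:W.shape[0],A.shape[1]:]=W
cv2.imwrite('pics/c2.png',o);print(A.shape,W.shape)
```

```text
[ 0.46478953 -0.06230269  0.30448547]
crank [318.4 211.2]
pull drawn top [404.4 131.6]
pull home top [394.5 152.4]
(323, 374, 3) (275, 396, 3)
```

View pics/c2.png

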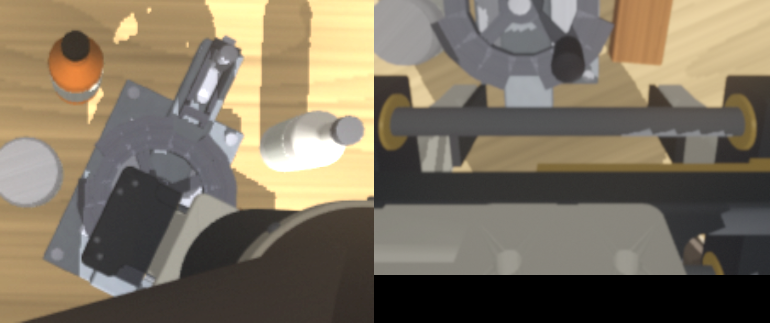

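The crop shows the pull drawn, at top-view pixel about (404,133) against a predicted (404.4,131.6). The crank's top is between the open fingers at about (316,211), matching the prediction. I'll descend and grip it.

Emit:
carry_out --commands '[0,-0.02,-0.7,0,-1,0,0,-0.8,0,-1,0,0,-0.6,0,-1,0,0,-0.34,0,-1,0,0,0,0,1,0,0,0,0,1,0,0,0,0,1,0,0,0,0,1]' --grip_force 20

```text
time_s: 6.95
tcp_pos: [0.4658, -0.0635, 0.2069]
eef_rot: [-180.0, -0.1, -24.5]
contact_force: [-0.5, 0.3, 0.5]
gripper_width: 0.0611
```

Emit:
carry_out --commands '[0,0,0,0,1,0,0,0,0,1,0,0,0,0,1,0,0,0,0,1,0,0,0,0,1,0,0,0,0,1,0,0,0,0,1]'

```text
time_s: 7.65
tcp_pos: [0.4655, -0.0634, 0.2062]
eef_rot: [-180.0, -0.0, -24.4]
contact_force: [1.3, 1.2, 0.3]
gripper_width: 0.0262
```

Run:
```python
from h import *
s=telemetry.get_state();print(s['tcp_pos'],s['contact_force'])
C=np.array([.521,-.043]);p=s['tcp_pos'][:2];e=p-C;a0=np.arctan2(e[1],e[0]);print(np.hypot(*e),np.degrees(a0))
```

```text
[ 0.4654562  -0.06339554  0.20618288] [1.30257534 1.21985161 0.2671645 ]
0.05917001989311036 -159.83689778290542
```

Run:
```python
import numpy as np
a=np.radians(-159.5-15*np.arange(25))
P=np.round(60/40*np.c_[np.cos(a),np.sin(a)],2);D=np.diff(P,axis=0).round(2)
for k in range(0,24,8): print(', '.join(f'{x:g}, {y:g}, 0, 0, 1' for x,y in D[k:k+8]))
```

```text
-0.08, 0.39, 0, 0, 1, 0.01, 0.39, 0, 0, 1, 0.12, 0.37, 0, 0, 1, 0.2, 0.33, 0, 0, 1, 0.29, 0.27, 0, 0, 1, 0.34, 0.19, 0, 0, 1, 0.39, 0.08, 0, 0, 1, 0.39, -0.01, 0, 0, 1
0.37, -0.12, 0, 0, 1, 0.33, -0.2, 0, 0, 1, 0.27, -0.29, 0, 0, 1, 0.19, -0.34, 0, 0, 1, 0.08, -0.39, 0, 0, 1, -0.01, -0.39, 0, 0, 1, -0.12, -0.37, 0, 0, 1, -0.2, -0.33, 0, 0, 1
-0.29, -0.27, 0, 0, 1, -0.34, -0.19, 0, 0, 1, -0.39, -0.08, 0, 0, 1, -0.39, 0.01, 0, 0, 1, -0.37, 0.12, 0, 0, 1, -0.33, 0.2, 0, 0, 1, -0.27, 0.29, 0, 0, 1, -0.19, 0.34, 0, 0, 1
```

Emit:
carry_out --commands '[-0.08,0.39,0,0,1,0.01,0.39,0,0,1,0.12,0.37,0,0,1,0.2,0.33,0,0,1,0.29,0.27,0,0,1,0.34,0.19,0,0,1,0.39,0.08,0,0,1,0.39,-0.01,0,0,1]'

```text
time_s: 8.45
tcp_pos: [0.5325, 0.0175, 0.2062]
eef_rot: [180.0, 0.0, -24.4]
contact_force: [-4.5, -5.7, 7.6]
gripper_width: 0.0255
```

Emit:
carry_out --commands '[0.37,-0.12,0,0,1,0.33,-0.2,0,0,1,0.27,-0.29,0,0,1,0.19,-0.34,0,0,1,0.08,-0.39,0,0,1,-0.01,-0.39,0,0,1,-0.12,-0.37,0,0,1,-0.2,-0.33,0,0,1]'

```text
time_s: 9.25
tcp_pos: [0.5683, -0.0795, 0.2061]
eef_rot: [-179.9, 0.1, -24.4]
contact_force: [-7.6, 11.4, 12.1]
gripper_width: 0.0254
```

Run:
```python
from h import *
s=telemetry.get_state();e=s['tcp_pos'][:2]-[.521,-.043];print(s['tcp_pos'],s['contact_force'],np.hypot(*e),np.degrees(np.arctan2(e[1],e[0])))
```

```text
[ 0.5683038  -0.07954872  0.20614663] [-7.60011535 11.37665323 12.11100734] 0.059778407575836585 -37.69104109905105
```

Emit:
carry_out --commands '[-0.29,-0.27,0,0,1,-0.34,-0.19,0,0,1,-0.39,-0.08,0,0,1,-0.39,0.01,0,0,1,-0.37,0.12,0,0,1,-0.33,0.2,0,0,1,-0.27,0.29,0,0,1,-0.19,0.34,0,0,1]'

```text
time_s: 10.05
tcp_pos: [0.4653, -0.0635, 0.2062]
eef_rot: [180.0, -0.0, -24.5]
contact_force: [3.4, -2.1, -0.1]
gripper_width: 0.0256
```

Run:
```python
from h import *
s=telemetry.get_state();e=s['tcp_pos'][:2]-[.521,-.043];print(s['tcp_pos'],s['contact_force'],np.hypot(*e),np.degrees(np.arctan2(e[1],e[0])))
```

```text
[ 0.46526098 -0.0634909   0.20624234] [ 3.43247495 -2.08545045 -0.13332252] 0.05938615642454924 -159.81545358376206
```

Emit:
carry_out --commands '[-0.08,0.39,0,0,1,0.01,0.39,0,0,1,0.12,0.37,0,0,1,0.2,0.33,0,0,1,0.29,0.27,0,0,1,0.34,0.19,0,0,1,0.39,0.08,0,0,1,0.39,-0.01,0,0,1]'

```text
time_s: 10.85
tcp_pos: [0.5327, 0.0175, 0.2061]
eef_rot: [180.0, 0.0, -24.4]
contact_force: [-4.7, -8.2, 7.5]
gripper_width: 0.0259
```

Run:
```python
import numpy as np
A=np.array([80.5,68,56,45,37.5,32.5,30.5,28.5,26.5,24.5,22.5,20.5,18.5,16.5,14.5,12.5]);a=np.radians(A)
P=np.round(60/40*np.c_[np.cos(a),np.sin(a)],2);D=np.diff(P,axis=0).round(2)
for t,(x,y) in zip(A[1:],D): print(t,f'{x:g}, {y:g}, 0, 0, 1')
b=np.radians(np.r_[20.5:110.6:10j]); print(b*57.3,np.diff(np.round(1.5*np.c_[np.cos(b),np.sin(b)],2),axis=0).round(2).tolist())
```

```text
68.0 0.31, -0.09, 0, 0, 1
56.0 0.28, -0.15, 0, 0, 1
45.0 0.22, -0.18, 0, 0, 1
37.5 0.13, -0.15, 0, 0, 1
32.5 0.08, -0.1, 0, 0, 1
30.5 0.02, -0.05, 0, 0, 1
28.5 0.03, -0.04, 0, 0, 1
26.5 0.02, -0.05, 0, 0, 1
24.5 0.02, -0.05, 0, 0, 1
22.5 0.03, -0.05, 0, 0, 1
20.5 0.02, -0.04, 0, 0, 1
18.5 0.01, -0.05, 0, 0, 1
16.5 0.02, -0.05, 0, 0, 1
14.5 0.01, -0.05, 0, 0, 1
12.5 0.01, -0.06, 0, 0, 1
[ 20.50151006  30.5133586   40.52520715  50.53705569  60.54890423
  70.56075278  80.57260132  90.58444986 100.59629841 110.60814695] [[-0.12, 0.23], [-0.15, 0.21], [-0.19, 0.19], [-0.21, 0.15], [-0.24, 0.1], [-0.25, 0.07], [-0.27, 0.02], [-0.26, -0.03], [-0.25, -0.07]]
```

Emit:
carry_out --commands '[0.31,-0.09,0,0,1,0.28,-0.15,0,0,1,0.22,-0.18,0,0,1,0.13,-0.15,0,0,1,0.08,-0.1,0,0,1,0.02,-0.05,0,0,1,0,0,0,0,1]'

```text
time_s: 11.55
tcp_pos: [0.5738, -0.0125, 0.2062]
eef_rot: [179.9, 0.0, -24.5]
contact_force: [-4.0, -3.8, 6.2]
gripper_width: 0.0254
```

Emit:
carry_out --commands '[0.03,-0.04,0,0,1,0.02,-0.05,0,0,1,0,0,0,0,1]'

```text
time_s: 11.85
tcp_pos: [0.5755, -0.0158, 0.2062]
eef_rot: [179.9, 0.0, -24.4]
contact_force: [-4.2, -2.8, 8.1]
gripper_width: 0.0258
```

Emit:
carry_out --commands '[0.02,-0.05,0,0,1,0.03,-0.05,0,0,1,0,0,0,0,1]'

```text
time_s: 12.15
tcp_pos: [0.5773, -0.0198, 0.2062]
eef_rot: [179.9, 0.1, -24.4]
contact_force: [-4.8, -3.0, 7.8]
gripper_width: 0.0258
```

Emit:
carry_out --commands '[0.02,-0.04,0,0,1,0,0,0,0,1]'

```text
time_s: 12.35
tcp_pos: [0.5775, -0.0202, 0.2062]
eef_rot: [-180.0, 0.1, -24.4]
contact_force: [-8.6, 4.8, 11.2]
gripper_width: 0.0257
```

Emit:
carry_out --commands '[0.01,-0.05,0,0,1,0,0,0,0,1]'

```text
time_s: 12.55
tcp_pos: [0.5777, -0.0205, 0.2061]
eef_rot: [-179.9, 0.2, -24.4]
contact_force: [-13.2, 14.3, 13.4]
gripper_width: 0.0255
```

Emit:
carry_out --commands '[0.01,-0.05,0,0,1,0,0,0,0,1]'

```text
time_s: 12.75
tcp_pos: [0.5787, -0.0212, 0.2061]
eef_rot: [-179.7, 0.2, -24.4]
contact_force: [-12.1, 19.5, 13.4]
gripper_width: 0.0256
```

Run:
```python
from h import *
s=telemetry.get_state();e=s['tcp_pos'][:2]-[.521,-.043];print(s['tcp_pos'],s['contact_force'],np.hypot(*e),np.degrees(np.arctan2(e[1],e[0])))
```

```text
[ 0.57866527 -0.0211706   0.20610544] [-12.14178554  19.47533023  13.35719941] 0.06165878484925341 20.73435018073128
```

The stop is felt: the crank stands still at about 21° (20.5° expected) while the force climbs to about 23 N. Now I'll back it off 90°.

Emit:
carry_out --commands '[-0.03,0.1,0,0,1,-0.12,0.23,0,0,1,-0.15,0.21,0,0,1,-0.19,0.19,0,0,1,-0.21,0.15,0,0,1,-0.24,0.1,0,0,1,-0.25,0.07,0,0,1,-0.27,0.02,0,0,1]'

```text
time_s: 13.55
tcp_pos: [0.5197, 0.018, 0.2062]
eef_rot: [-180.0, -0.0, -24.4]
contact_force: [3.7, -4.3, 2.6]
gripper_width: 0.0256
```

Emit:
carry_out --commands '[-0.26,-0.03,0,0,1,-0.25,-0.07,0,0,1,0,0,0,0,1,0,0,0,0,1]'

```text
time_s: 13.95
tcp_pos: [0.4981, 0.0128, 0.2061]
eef_rot: [179.9, 0.1, -24.5]
contact_force: [0.6, -2.9, 7.0]
gripper_width: 0.0256
```

Run:
```python
from h import *
s=telemetry.get_state();e=s['tcp_pos'][:2]-[.521,-.043];print(s['tcp_pos'],s['contact_force'],np.hypot(*e),np.degrees(np.arctan2(e[1],e[0])))
```

```text
[0.49811934 0.01284358 0.20614778] [ 0.61065822 -2.87292288  7.01894984] 0.060349238234115296 112.28027155026952
```

Emit:
carry_out --commands '[0,0,0,0,-1,0,0,0,0,-1,0,0,0,0,-1,0,0,0,0,-1,0,0,0.6,0,-1,0,0,1,0,-1,0,0,0.8,0,-1,0,0,0,0,-1]'

```text
time_s: 14.75
tcp_pos: [0.5019, 0.014, 0.3066]
eef_rot: [-179.7, -0.3, -24.4]
contact_force: [0.3, 0.2, -0.5]
gripper_width: 0.0837
```

Emit:
carry_out --commands '[0.85,-0.6,0,0,-1,0.85,-0.6,0,0,-1,0.85,-0.6,0,0,-1,0.85,-0.6,0,0,-1,0.77,-0.56,0,0,-1,0,0,0,0,-1,0,0,0,0,-1]'

```text
time_s: 15.45
tcp_pos: [0.6668, -0.1053, 0.2999]
eef_rot: [179.9, 0.2, -24.5]
contact_force: [-0.5, -0.0, -0.8]
gripper_width: 0.0877
```

Run:
```python
from h import *
print(telemetry.get_state()['tcp_pos'])
c=wsnap('w3.png');a=snap('top','top3.png')
h=np.radians(-24.5)
for rr in (.118,.156,.158): print(rr,proj(c,(.521+rr*np.cos(h),-.043+rr*np.sin(h),.208)).round(1))
print('crank top',proj(a,(.4995,.0132,.223)).round(1))
A=cv2.convertScaleAbs(a['frame'][100:290,270:490,::-1],alpha=1.6,beta=10);A=cv2.resize(A,None,fx=1.8,fy=1.8)
W=cv2.resize(c['frame'][120:320,220:420,::-1],None,fx=1.9,fy=1.9)
o=np.zeros((max(A.shape[0],W.shape[0]),A.shape[1]+W.shape[1],3),np.uint8);o[:A.shape[0],:A.shape[1]]=A;o[:W.shape[0],A.shape[1]:]=W
cv2.imwrite('pics/c3.png',o);print(A.shape,W.shape)
```

```text
[ 0.66675378 -0.10534775  0.29993971]
0.118 [320.5 252.1]
0.156 [320.7 210.9]
0.158 [320.7 208.6]
crank top [333.1 226.9]
(342, 396, 3) (380, 380, 3)
```

View pics/c3.png

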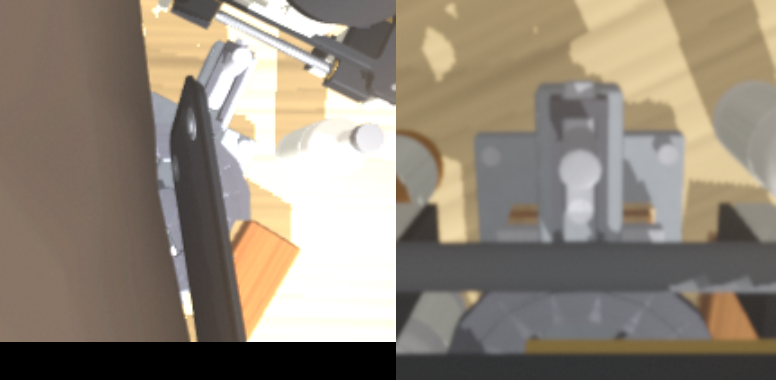

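The wrist view shows the pull at about (317,209), where it should be when drawn (320.7,208.6). The arm hides the wheel in the top view. I'll descend and grip the pull.

Emit:
carry_out --commands '[-0.03,-0.02,-0.7,0,-1,0,0,-0.8,0,-1,0,0,-0.8,0,-1,0,0,-0.4,0,-1,0,0,0,0,1,0,0,0,0,1,0,0,0,0,1,0,0,0,0,1]' --grip_force 25

```text
time_s: 16.35
tcp_pos: [0.6661, -0.1054, 0.1958]
eef_rot: [-179.9, -0.1, -24.4]
contact_force: [0.9, -0.0, -0.2]
gripper_width: 0.0609
```

Emit:
carry_out --commands '[0,0,0,0,1,0,0,0,0,1,0,0,0,0,1,0,0,0,0,1,0,0,0,0,1,0,0,0,0,1,0,0,0,0,1,0,0,0,0,1]'

```text
time_s: 17.15
tcp_pos: [0.6655, -0.1057, 0.194]
eef_rot: [180.0, 0.0, -24.5]
contact_force: [0.5, -1.8, 0.6]
gripper_width: 0.0193
```

Emit:
carry_out --commands '[-0.14,0.06,0,0,1,-0.14,0.06,0,0,1,-0.14,0.06,0,0,1,-0.07,0.03,0,0,1,-0.07,0.03,0,0,1,0,0,0,0,1]'

```text
time_s: 17.75
tcp_pos: [0.6425, -0.0955, 0.194]
eef_rot: [-180.0, 0.0, -24.4]
contact_force: [0.3, 2.4, -1.4]
gripper_width: 0.0193
```

Emit:
carry_out --commands '[-0.1,0.05,0,0,1,-0.1,0.04,0,0,1,-0.07,0.03,0,0,1,-0.04,0.02,0,0,1,0,0,0,0,1]'

```text
time_s: 18.25
tcp_pos: [0.6302, -0.0901, 0.194]
eef_rot: [-180.0, 0.0, -24.4]
contact_force: [1.2, 0.0, -1.3]
gripper_width: 0.0192
```

Emit:
carry_out --commands '[-0.05,0.02,0,0,1,0,0,0,0,1]'

```text
time_s: 18.45
tcp_pos: [0.6288, -0.0895, 0.194]
eef_rot: [-180.0, -0.0, -24.4]
contact_force: [3.6, 0.3, -3.7]
gripper_width: 0.0196
```

Emit:
carry_out --commands '[-0.05,0.02,0,0,1,0,0,0,0,1]'

```text
time_s: 18.65
tcp_pos: [0.6287, -0.0893, 0.1941]
eef_rot: [-180.0, -0.2, -24.4]
contact_force: [11.5, -5.3, -9.7]
gripper_width: 0.0194
```

Emit:
carry_out --commands '[-0.05,0.02,0,0,1,0,0,0,0,1]'

```text
time_s: 18.85
tcp_pos: [0.6285, -0.0892, 0.1941]
eef_rot: [-179.9, -0.4, -24.4]
contact_force: [20.1, -10.5, -15.2]
gripper_width: 0.0194
```

The bolt is against its end stop: it came in 40 mm, then stood still as the force rose to 23 N. I'll relax, release, rise and clear the view.

Emit:
carry_out --commands '[0.08,-0.04,0,0,1,0,0,0,0,1,0,0,0,0,-1,0,0,0,0,-1,0,0,0,0,-1,0,0,0,0,-1,0,0,0.5,0,-1,0,0,1,0,-1]'

```text
time_s: 19.65
tcp_pos: [0.6259, -0.0895, 0.2514]
eef_rot: [179.8, 0.4, -24.5]
contact_force: [1.6, 0.6, -0.0]
gripper_width: 0.0616
```

Emit:
carry_out --commands '[0,0,1,0,-1,0,0,0.5,0,-1,-0.4,1,0,0,-1,-0.4,1,0,0,-1,-0.4,1,0,0,-1,-0.4,1,0,0,-1,-0.4,1,0,0,-1,-0.4,1,0,0,-1]'

```text
time_s: 20.45
tcp_pos: [0.5308, 0.1517, 0.3144]
eef_rot: [-180.0, -0.0, -24.5]
contact_force: [1.0, 1.3, -0.3]
gripper_width: 0.0875
```

Emit:
carry_out --commands '[-0.4,1,0,0,-1,-0.4,1,0,0,-1,-0.4,1,0,0,-1,-0.4,1,0,0,-1,-0.4,1,0,0,-1,0,0,0,0,-1,0,0,0,0,-1,0,0,0,0,-1]'

```text
time_s: 21.25
tcp_pos: [0.4519, 0.3499, 0.3141]
eef_rot: [180.0, -0.0, -24.5]
contact_force: [0.7, -0.1, -0.1]
gripper_width: 0.0874
```

Run:
```python
from h import *
s=telemetry.get_state();print(s['tcp_pos'],s['contact_force'])
a=snap('top','top4.png')
h=np.radians(-24.5)
for rr in (.118,.122): print(rr,proj(a,(.521+rr*np.cos(h),-.043+rr*np.sin(h),.208)).round(1))
print('crank top',proj(a,(.4995,.0132,.223)).round(1))
A=cv2.convertScaleAbs(a['frame'][105:295,270:490,::-1],alpha=1.8,beta=15);cv2.imwrite('pics/t4z.png',cv2.resize(A,None,fx=3.1,fy=3.1,interpolation=cv2.INTER_CUBIC))
```

```text
[0.45191472 0.34986532 0.31411591] [ 0.68375705 -0.0809978  -0.11739972]
0.118 [395.6 152.8]
0.122 [396.6 150.7]
crank top [333.1 226.9]
```

View pics/t4z.png

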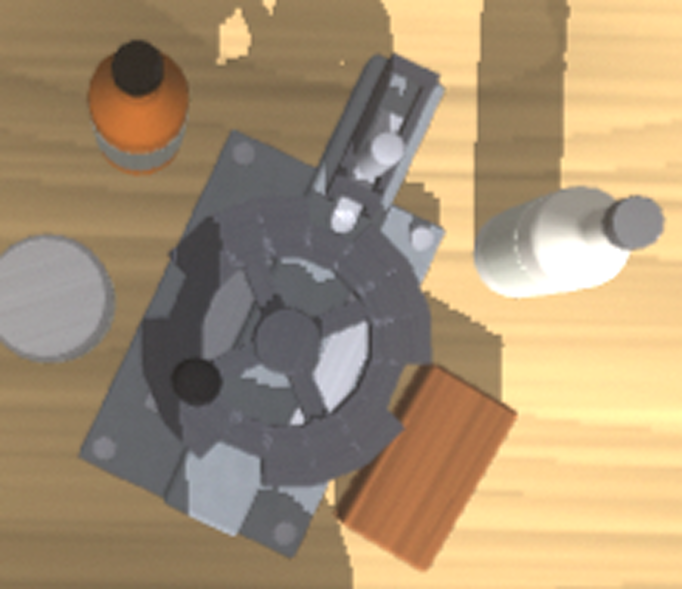

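The final top view shows the pull at about (395.2,153.4), where home is (395.6,152.8). The crank is a quarter turn back from the stop, at about (333,228). The bottles, tin and block are at the same pixels as at the start. I'm handing in.

```bash
python3 -c "
from h import *
print(r.close_job())"
```

```text
the job is handed in; nothing more can be done
None
```

The press is done as asked, and I handed the job in at about 21 s of the 72 s allowed.

- **Bolt drawn:** I pulled it out about 39 mm. A top view showed the pull where it should be when drawn.
- **Press closed:** I cranked the wheel clockwise one and a half turns. At the stop, the crank stood still at about 21° (20.5° expected) while the force rose to about 23 N.
- **Backed off:** I turned it back a quarter turn. The crank read 112.3° against about 110.5–111° expected, inside the 5.7° in which the bolt enters.
- **Bolt home:** It slid 40 mm into the notch with little resistance, then stopped dead as I pushed to about 23 N.

**Last checks:** The final top view shows the pull within 1 px of its home position and the crank where expected. The bottles and the tin look unmoved. The block's visible corners agree to 1–3 px, apart from one that was in shadow and partly hidden by the wheel in the first picture. The gripper was open and clear of everything.

**What disagreed:** The wrist camera put the pull about 1.5 mm to the side of where the top view did, which made no difference to the grip. I couldn't see the notch before pushing the bolt in because the arm hid the wheel from the top camera, so I went by the crank angle and the feel of the bolt.

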